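# Clock a taper-threaded elbow over the tee's branch

## Task

The pipe elbow has only been started by hand in the top of the tee that stands clamped in the small vice. Screw it in, clockwise seen from above, until the taper thread bites, and on from there until its mouth points the same way as the tee's side branch below it; then let go. Never turn it past that direction, since a taper joint must not be backed off, and leave the tape roll, spare nipple and spanner beside the vice where they lie.

Things in the scene. Friction and masses are not known exactly. Their poses are not given: they have to be found in the camera images.
- elbow (a joint): Free turn of the elbow in the thread, rad: grows as it is screwed in, clockwise seen from above. Found at 0.1 to 1.1; it turns with a light drag of about 0.06 N m and sinks 2.3 mm a turn, up to 2.6, where the taper bites.
- taper (a joint): How far the elbow has been tightened beyond the point where the taper bites, rad: 0 until then, 0.5 when the mouth lies exactly over the branch. Here the drag jumps to about 0.28 N m and climbs to 0.45 N m at 0.5. It stays where it is left and keeps the furthest turn: if the elbow is then backed off, only joint elbow goes back.
- elbow_centre (a point): Point on the upright thread axis at the height of the middle of the elbow's level leg, about 0.159 m above the table. x axis: the way the mouth points; z: up. Cream plastic elbow, 30 mm thick: the level leg runs from 15 mm behind this point to 32 mm ahead; the other leg goes down 32 mm to a 25 mm brass hex. Grip the level leg by its sides (30 mm) from above, here, and turn about this point.
- elbow_mouth (a point): Centre of the elbow's open mouth, 32 mm from elbow_centre along its x axis. Axes as elbow_centre.
- branch_mouth (a point): Centre of the mouth of the tee's side branch, a cream plastic socket of 41 mm diameter, 59 mm above the table and 41 mm out from the thread axis. x axis: the way the branch points, level; z axis: up. Fixed.
- vice: Low dark steel vice, fixed to the table, 230 mm long from its handle (at its -x end) and 140 mm wide over the lugs, jaws 46 mm high. Origin on the table under the thread axis. x axis: along its screw from the handle to the fixed jaw; the tee's branch points along its y axis.
- ptfe_roll: White roll of thread tape with a blue core, 51 mm across, 14 mm high, lying loose beside the vice. Origin under its centre.
- brass_nipple_b: Spare brass hex nipple, 25 x 47 x 22 mm, lying loose beside the vice. Origin under its centre.
- adj_spanner: Chromed adjustable spanner, 183 mm long (along its y axis), 12 mm high, lying loose beside the vice. Origin under its centre.

How it is judged:
By the outcome, as a careful person would: the job done as asked, in the order asked, and still so for the second after the job is handed in, with the robot touching nothing.
It also fails if it takes over 64 s, if anything falls off the work surface, if the arm or the gripper's body presses on something with over 40 N, if the wrist force passes 120 N, or if a joint passes its speed limit or range.

## Robot

A 6-joint arm with a two-finger parallel gripper is mounted at the origin on a cart in front of the work surface, level with it; the furniture and walls round the work are solid. World frame = base frame: x ahead of the robot, y to its left, z up, the work surface at z = 0. Lengths are in m, angles in rad, forces in N, time in s.
With the tool pointing down it reaches from about 0.35 to 0.775 m from the base axis. Payload 7.3 kg.
Tool frame: the origin (TCP) lies at the very end of the fingers, on their centre line; the grasp point (between the pads) lies 19 mm behind it; z points along the fingers, y is the line along which they close (so a half turn about z gives the same grasp; the last joint's range is limited). The gripper opens to 92 mm and grips with 3 to 60 N. Pads are 19 mm wide; open, the fingers measure 130 mm over their backs; the gripper's body (75 mm by 190 mm) begins 47 mm behind the grasp point.
Start: joints at [1.12, 0.342, 1.524, -0, 1.275, -0.146], TCP at [0.158, 0.501, 0.227] pointing down, gripper open.
Joint ranges: [-2.53, 2.53], [-0.77, 2.02], [0.04, 2.7], [-1, 4.14], [0.28, 2.66], [-3.11, 3.11]. Speed limits (rad/s): [2.57, 2.57, 3.14, 3.14, 3.14, 3.14].

## Interface

Orientations are given as [roll, pitch, yaw] about the fixed x, y, z axes, in that order (R = Rz(yaw) Ry(pitch) Rx(roll)).
In Python, from cell import observe, read_camera, get_calibration, hand_in, search_frame gives the robot as it stands.
- The arm moves only by the tool step_arm, never from a script. Its argument "commands" is a list of rows, each an object with "translation": the shift along the tool's x, y, z in mm, a list of three; "roll": the turn about the tool's z in rad. In form: [{"translation": [x, y, z], "roll": roll}, ...]. A call has 1 to 20 rows; each row shifts and turns the commanded pose from where the row before left it, along the tool's axes as they then stand; what a row does not reach is not made up. A row lasts 1/12 s, in which the tool goes at most 41.7 mm and 7.16 degrees, less where a joint would pass 70% of its speed; a pose out of reach is approached as far as the arm can. A call is refused whole if a number of a shift passes 41.7 or a number of a turn 0.125, either way. A call with a gripper value outside its range is refused whole. "fingers" is the opening, from 0 (shut) to 1 (fully open), set as the call begins (left out, the last holds). The fingers move at their own pace and stop on an object; "grip_force" is the grip in N (left out, the last holds). Time passes only in rows, so rows that do not move let the fingers close. It gives the time, the measured TCP pose, the force, the opening and the grip force at its end, in the units of the state.
- observe(): the state, without advancing time (a new reading comes with each control period).
- read_camera(name): name is "scene" or "top"; returns the picture (420x560x3 uint8, red, green, blue); there is no depth.
- get_calibration(name): a dict with "camera_matrix" (3x3 intrinsics, pixels), "world_from_camera" (4x4, takes a point from camera to world coordinates). Camera axes: x right, y up, looking along -z (the intrinsics and any distortion apply to the point x, -y, -z); pixel columns grow to the right and rows downward; lengths in m; the calibration is good to about 2 mm. A picture is of the moment at which its call begins. get_calibration takes no time and is no camera call.
- hand_in(): hands the job in; it is judged then, once.
Trained networks look in the newest picture that a camera, given by its name, has taken for a name from the list of things; names that differ only in an ending like _2 or _b are one class to them, and where a whole thing is asked for, a point or a joint stands for the part that bears it (a point fixed in the world has none). Each returns a list of dicts, best first, with "confidence" (0 to 1); they miss things now and then, are a little off and sometimes report something else, mostly with a low value. They report only what shows in the picture. A call takes as long as a camera call.
- search_frame(camera, name): "at" ([x, y, z] in m, in world coordinates, good to about 4 mm: the middle of the surface that is visible of it).
The state is a dict: "time": time; "qpos": joint angles; "qvel": joint speeds; "joint_efforts": joint torques, N m; "tool_pos": TCP position; "tool_rot": TCP orientation; "contact_force": force on the tool from outside, world axes, zero at the start; "torque": the same for the moment, N m; "opening": finger opening in m; "grip_force": force on a finger pad.
Only numpy, scipy, OpenCV 4.12 (cv2) and the standard library are available. Lean on these libraries where they do the work, as an engineer would, in place of code of your own. Each camera call takes 0.05 s, during which the arm holds its last target. There are 200 camera calls.

## Working session

There is one attempt and no reset: what is moved stays moved. The work goes in short steps, Python scripts to look and compute and a tool call to move; the robot and the scene stay as the last step left them, time stands still between calls to the robot, and variables do not carry over. Pictures are saved under pics/ and viewed, at most 10 in all, crops included, and the job is handed in when it is done.

Besides the shell and the picture viewer there is one more tool, called after ">>>" as a command line: name --argument value ..., lists and objects as JSON in quotes. step_arm: Moves the arm, as the interface text tells. Its arguments: {"type":"object","properties":{"commands":{"type":"array"},"fingers":{"type":"number"},"grip_force":{"type":"number"}},"required":["commands"]}

```bash
mkdir -p pics; python3 - <<'E'
from cell import *
import cv2
for c in("scene","top"):
    im=read_camera(c); cv2.imwrite(f"pics/{c}0.png",im[:,:,::-1])
    k=get_calibration(c);print(c,k["camera_matrix"],k["world_from_camera"].__repr__())
    for n in("elbow_centre","elbow_mouth","branch_mouth","vice","ptfe_roll","brass_nipple_b","adj_spanner"):
        print(n,[(d["at"],round(d["confidence"],2)) for d in search_frame(c,n)][:2])
s=observe();print(s)
E
```

```text
scene [[539.63357594   0.         280.71358729]
 [  0.         539.63357594 212.69869448]
 [  0.           0.           1.        ]] array([[ 7.77201892e-01,  3.28758814e-01, -5.36539711e-01,
         2.28848568e-02],
       [-6.29251301e-01,  4.05867391e-01, -6.62808013e-01,
        -5.43183381e-01],
       [-1.40003546e-04,  8.52753953e-01,  5.22312815e-01,
         5.69209799e-01],
       [ 0.00000000e+00,  0.00000000e+00,  0.00000000e+00,
         1.00000000e+00]])
elbow_centre [([0.4716, -0.0634, 0.152], 0.6), ([0.4704, -0.0548, 0.0975], 0.25)]
elbow_mouth [([0.4749, -0.0659, 0.1528], 0.73)]
branch_mouth [([0.4715, -0.0547, 0.0979], 0.93)]
vice [([0.4515, -0.074, 0.0404], 0.74)]
ptfe_roll [([0.5637, -0.142, 0.0169], 0.94)]
brass_nipple_b [([0.4923, -0.165, 0.0146], 0.91)]
adj_spanner [([0.371, 0.0251, 0.0114], 0.74), ([0.4694, -0.0632, 0.1472], 0.42)]
top [[382.69271265   0.         275.39253471]
 [  0.         382.69271265 215.85879072]
 [  0.           0.           1.        ]] array([[-0.01978837,  0.99464123, -0.10147537,  0.39777762],
       [-0.99967546, -0.02131233, -0.01
[... 481 characters left out ...]
0.0398, 0.0058], 0.92)]
{'time': 0.8, 'qpos': array([ 1.12001318e+00,  3.42002796e-01,  1.52406248e+00, -8.66104661e-06,
        1.27543027e+00, -1.46032154e-01]), 'qvel': array([-0.00017829, -0.00166735, -0.00135518,  0.00011127,  0.0017786 ,
       -0.00073838]), 'joint_efforts': array([-2.18229550e-03, -4.31106591e+01, -2.44455278e+01,  7.18055503e-02,
        4.83979855e-02,  5.38544143e-06]), 'tool_pos': array([0.15753834, 0.50083391, 0.22675218]), 'tool_rot': array([3.14149778e+00, 2.23296966e-05, 2.83684418e+00]), 'contact_force': array([-0.5248267 , -0.02399603, -0.31681914]), 'torque': array([-0.01494894, -0.00193843, -0.02859851]), 'grip_force': 0.0, 'opening': 0.09154871011472161}
```

```bash
python3 - <<'E'
import cv2
a=cv2.imread("pics/top0.png");b=cv2.imread("pics/scene0.png")
cv2.imwrite("pics/top_c.png",cv2.resize(a[100:260,220:420],None,fx=3.75,fy=3.75,interpolation=cv2.INTER_CUBIC)) 
cv2.imwrite("pics/scene_c.png",cv2.resize(b[100:300,160:420],None,fx=3,fy=3,interpolation=cv2.INTER_CUBIC))
E
```

```text
(no output)
```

View pics/top_c.png

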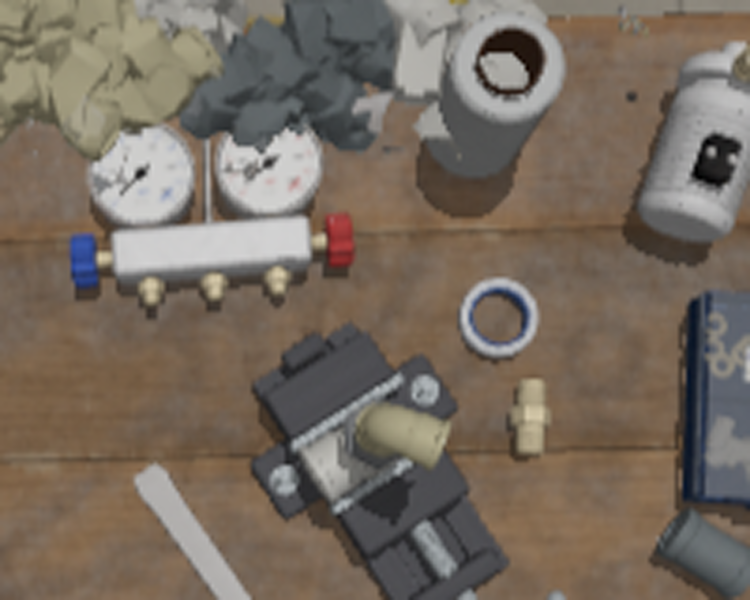

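View pics/scene_c.png

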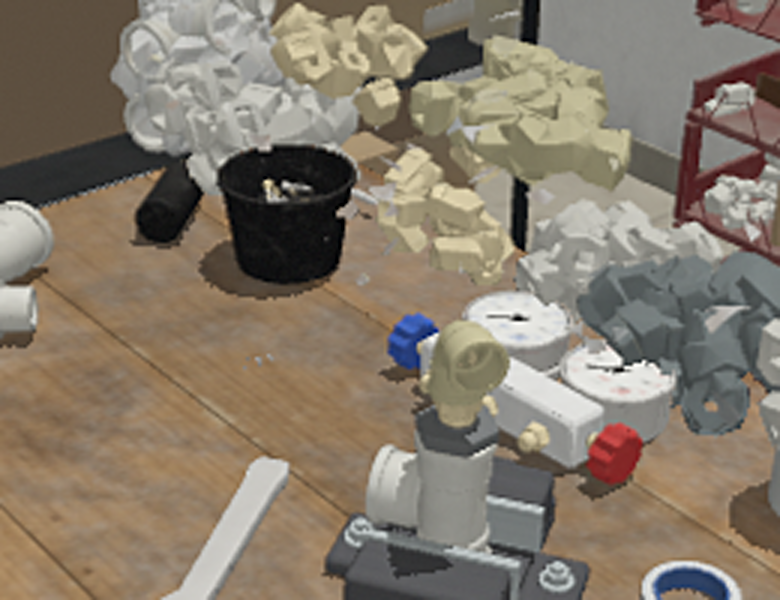

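The top crop shows the elbow leg from about (360,425) to a mouth at (440,445), pointing right. The branch lies at about (325,470), pointing down-left along the jaw edges from (403,378) to (292,445). In the scene crop the elbow mouth is at (475,370) and the branch mouth at (395,490). Next I measure axis position and angles.

```bash
cat > h.py <<'E'
import numpy as np, cv2
from cell import *
def proj(c,P):
    k=get_calibration(c);K=np.array(k["camera_matrix"]);T=np.linalg.inv(np.array(k["world_from_camera"]))
    p=np.atleast_2d(P)@T[:3,:3].T+T[:3,3]; p=p*[1,-1,-1]; p=p@K.T
    return p[:,:2]/p[:,2:]
def back(c,uv,z):
    k=get_calibration(c);K=np.array(k["camera_matrix"]);T=np.array(k["world_from_camera"])
    d=np.linalg.solve(K,[uv[0],uv[1],1])*[1,-1,-1];d=T[:3,:3]@d
    return T[:3,3]+d*(z-T[2,3])/d[2]
E
python3 - <<'E'
from h import *
a=cv2.imread("pics/top0.png")
# crop->full; LSD lines around vice
x0,y0,x1,y1=280,180,360,262
g=cv2.cvtColor(a[y0:y1,x0:x1],cv2.COLOR_BGR2GRAY)
g=cv2.resize(g,None,fx=4,fy=4,interpolation=cv2.INTER_CUBIC)
L=cv2.createLineSegmentDetector().detect(g)[0][:,0]
for l in L:
    p=(l+.5)/4-.5+np.array([x0,y0,x0,y0]); 
    if np.hypot(*(p[2:]-p[:2]))<9: continue
    A,B=back("top",p[:2],.046),back("top",p[2:],.046)
    print(((p-[220,100]*2)*3.75).round(),A[:2].round(4),B[:2].round(4),"ang mod90 %.1f ang %.1f len %.3f"%(np.degrees(np.arctan2(*(B-A)[1::-1]))%90,np.degrees(np.arctan2(*(B-A)[1::-1])),np.hypot(*(B-A)[:2])))
f=lambda u,v:(u/3.75+220,v/3.75+100)
A,B=back("top",f(425,388),.02),back("top",f(285,480),.02);print("bolts",A,B,(A+B)/2,np.degrees(np.arctan2(*(B-A)[1::-1])))
# elbow outline pixels: cream mask
hsv=cv2.cvtColor(a,cv2.COLOR_BGR2HSV);print(hsv[215,325],hsv[217,336],hsv[222,307],hsv[214,365])
E
```

```text
[375. 385. 291. 439.] [ 0.5195 -0.0532] [0.4863 0.0007] ang mod90 31.7 ang 121.7 len 0.063
[254. 605. 225. 562.] [0.3822 0.0266] [0.4096 0.0446] ang mod90 33.3 ang 33.3 len 0.033
[297. 449. 329. 501.] [ 0.4798 -0.0029] [ 0.4464 -0.0221] ang mod90 29.9 ang -150.1 len 0.039
[424. 413. 380. 400.] [ 0.5011 -0.0839] [ 0.51   -0.0563] ang mod90 72.1 ang 72.1 len 0.029
[367. 560. 395. 604.] [ 0.4092 -0.0448] [ 0.381  -0.0616] ang mod90 30.8 ang -149.2 len 0.033
[340. 514. 365. 553.] [ 0.4384 -0.0289] [ 0.4132 -0.044 ] ang mod90 30.9 ang -149.1 len 0.029
[265. 396. 288. 435.] [0.5142 0.0171] [0.4892 0.0026] ang mod90 30.2 ang -149.8 len 0.029
[323. 354. 286. 378.] [ 0.5403 -0.0209] [0.5255 0.0033] ang mod90 31.3 ang 121.3 len 0.028
[504. 453. 454. 453.] [ 0.4748 -0.1337] [ 0.4752 -0.1019] ang mod90 89.2 ang 89.2 len 0.032
[426. 514. 456. 495.] [ 0.4367 -0.0831] [ 0.4488 -0.1023] ang mod90 32.3 ang -57.7 len 0.023
[361. 558. 334. 516.] [ 0.4099 -0.0411] [ 0.4369 -0.0251] ang mod90 30.6 ang 30.6 len 0.031
bolts [ 0.52059103 -0.08873827  0.02      ] [0.46216453 0.00437417 0.02      ] [ 0.49137778 -0.04218205  0.02      ] 122.10759041880554
[ 25  54 162] [ 25  56 142] [ 25   8 185] [ 16  83 105]
```

```bash
cat > fit.py <<'E'
from h import *
from scipy.optimize import minimize
t=np.linspace(0,2*np.pi,40)
def sil(c,p,shape,s=4):
    x,y,psi=p;R=np.array([[np.cos(psi),-np.sin(psi),0],[np.sin(psi),np.cos(psi),0],[0,0,1]])
    ring=lambda X:np.c_[np.full(40,X),.015*np.cos(t),.015*np.sin(t)]
    v=np.linspace(-np.pi/2,np.pi/2,9)
    sph=np.vstack([np.c_[.015*np.cos(a)*np.cos(t),.015*np.cos(a)*np.sin(t),np.full(40,.015*np.sin(a))] for a in v])
    H=np.vstack([sph,ring(0),ring(.032)])
    V=np.vstack([sph,np.c_[.015*np.cos(t),.015*np.sin(t),np.full(40,-.015)]])
    m=np.zeros((shape[0]*s,shape[1]*s),np.uint8)
    for Q in(H,V):
        q=proj(c,Q@R.T+[x,y,.159]);q=((q+.5)*s).astype(np.float32)
        cv2.fillConvexPoly(m,cv2.convexHull(q).round().astype(int),1)
    return cv2.resize(m.astype(np.float32),(shape[1],shape[0]),interpolation=cv2.INTER_AREA)
def mask(im,box):
    h=cv2.cvtColor(im,cv2.COLOR_BGR2HSV);m=((h[...,0]>18)&(h[...,0]<34)&(h[...,1]>35)).astype(np.float32)
    o=np.zeros_like(m);u0,v0,u1,v1=box;o[v0:v1,u0:u1]=m[v0:v1,u0:u1];return o
def fit(ims,p0,boxes,cams=("top","scene")):
    M={c:mask(ims[c],boxes[c]) for c in cams}
    def cost(q):
        e=0
        for c in cams:
            u0,v0,u1,v1=boxes[c]
            s=sil(c,[q[0]/100,q[1]/100,q[2]],M[c].shape);e+=np.abs(s-M[c])[v0:v1,u0:u1].sum()/M[c].sum()
        return e
    best=None
    for d in(-.3,0,.3):
        r=minimize(cost,[p0[0]*100,p0[1]*100,p0[2]+d],method="Nelder-Mead",options=dict(initial_simplex=np.array([p0[0]*100,p0[1]*100,p0[2]+d])+np.array([[0,0,0],[.6,0,0],[0,.6,0],[0,0,.25]])))
        if best is None or r.fun<best.fun:best=r
    return best.x*[.01,.01,1],best.fun,M
E
python3 - <<'E'
from fit import *
ims={c:cv2.imread(f"pics/{c}0.png") for c in("top","scene")}
B={"top":(308,198,345,232),"scene":(298,203,332,234)}
for cams in(("top","scene"),("top",),("scene",)):
    p,f,M=fit(ims,[.478,-.055,-1.87],B,cams);print(cams,p.round(4),round(f,3))
p,f,M=fit(ims,[.478,-.055,-1.87],B)
o=[]
for c in B:
    u0,v0,u1,v1=B[c];a=ims[c].copy();s=sil(c,p,M[c].shape)
    a[...,2]=np.where(s>.5,255,a[...,2]);a[...,1]=np.where(M[c]>.5,255,a[...,1])
    o.append(cv2.resize(a[v0-15:v1+15,u0-15:u1+15],(390,390),interpolation=0))
cv2.imwrite("pics/fit0.png",np.hstack(o))
E
```

```text
('top', 'scene') [ 0.4812 -0.0459 -1.9064] 0.595
('top',) [ 0.4817 -0.0454 -1.9062] 0.104
('scene',) [ 0.4763 -0.0636 -2.5591] 0.135Traceback (most recent call last):
  File "<stdin>", line 6, in <module>
  File "fit.py", line 29, in fit
    r=minimize(cost,[p0[0]*100,p0[1]*100,p0[2]+d],method="Nelder-Mead",options=dict(initial_simplex=np.array([p0[0]*100,p0[1]*100,p0[2]+d])+np.array([[0,0,0],[.6,0,0],[0,.6,0],[0,0,.25]])))
    res = _minimize_neldermead(fun, x0, args, callback, bounds=bounds,
                               **options)
    fxc = func(xc)
    fx = function(np.copy(x), *(wrapper_args + args))
  File "fit.py", line 25, in cost
    s=sil(c,[q[0]/100,q[1]/100,q[2]],M[c].shape);e+=np.abs(s-M[c])[v0:v1,u0:u1].sum()/M[c].sum()
  File "fit.py", line 13, in sil
    q=proj(c,Q@R.T+[x,y,.159]);q=((q+.5)*s).astype(np.float32)
  File "h.py", line 4, in proj
    k=get_calibration(c);K=np.array(k["camera_matrix"]);T=np.linalg.inv(np.array(k["world_from_camera"]))
ValueError: time passes only in moves, steps and waits
```

```bash
sed -i 's/^from cell import \*/from cell import *\nCAL={c:get_calibration(c) for c in("scene","top")}/; s/k=get_calibration(c)/k=CAL[c]/' h.py
python3 - <<'E'
from fit import *
ims={c:cv2.imread(f"pics/{c}0.png") for c in("top","scene")}
B={"top":(308,198,345,232),"scene":(298,200,336,244)}
p,f,M=fit(ims,[.478,-.055,-1.87],B);print(p,f)
p,f,_=fit(ims,[.478,-.055,-1.87],B,("top",));print(p,f)
print(proj("scene",[[*p[:2],.159]]),proj("top",[[*p[:2],.159]]))
o=[]
for c in B:
    u0,v0,u1,v1=B[c];a=ims[c].copy();s=sil(c,p,M[c].shape)
    a[...,2]=np.where(s>.5,255,a[...,2]);a[...,1]=np.where(M[c]>.5,255,a[...,1])
    o.append(cv2.resize(a[v0-15:v1+15,u0-15:u1+15],(390,390),interpolation=0))
cv2.imwrite("pics/fit0.png",np.hstack(o))
E
```

```text
[ 0.48163919 -0.04585269 -1.92120703] 0.70450758934021
[ 0.48169213 -0.04539332 -1.90620977] 0.10362377762794495
[[310.35122061 210.60557165]] [[322.1370461  213.51973197]]
```

View pics/fit0.png

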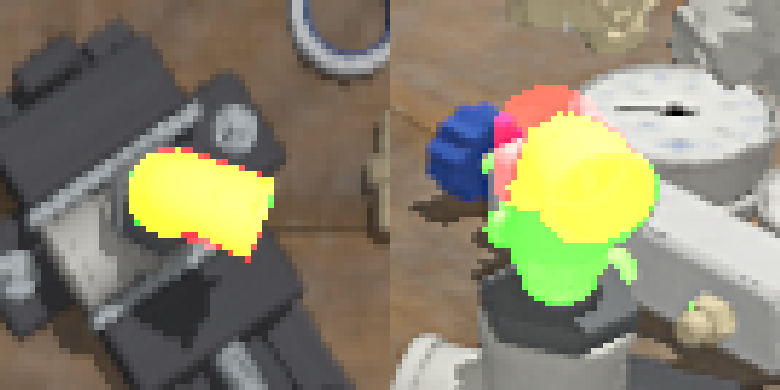

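The overlay shows the top fit is good at elbow (190,200), while the scene projection sits about 6 px too high and left. Free the height, and check the cameras against each other with the tape roll.

```bash
sed -i 's/x,y,psi=p;/x,y,psi=p[:3];zc=p[3] if len(p)>3 else .159;/; s/\[x,y,\.159\]/[x,y,zc]/' fit.py
python3 - <<'E'
from fit import *
ims={c:cv2.imread(f"pics/{c}0.png") for c in("top","scene")}
B={"top":(308,198,345,232),"scene":(298,200,336,227)}
M={c:mask(ims[c],B[c]) for c in B}
for c in B:
    n,l,st,_=cv2.connectedComponentsWithStats((M[c]>0).astype(np.uint8));k=1+np.argmax(st[1:,4]);M[c]=(l==k).astype(np.float32)
sc=np.array([100,100,1,100])
def cost(q,cams):
    e=0
    for c in cams:
        u0,v0,u1,v1=B[c];e+=np.abs(sil(c,q/sc,M[c].shape)-M[c])[v0:v1,u0:u1].sum()/M[c].sum()
    return e
x0=np.array([.48,-.048,-1.9,.155])*sc
for cams in(("top","scene"),):
    r=min((minimize(cost,x0+[0,0,d,0],args=(cams,),method="Nelder-Mead",options=dict(initial_simplex=x0+[0,0,d,0]+np.vstack([np.zeros(4),np.diag([.6,.6,.25,.8])]))) for d in(-.2,0,.2)),key=lambda r:r.fun)
    print(r.x/sc,r.fun,[cost(r.x,(c,)) for c in cams])
# roll: blue core & white ring centroids
for c in B:
    h=cv2.cvtColor(ims[c],cv2.COLOR_BGR2HSV);m=((h[...,0]>105)&(h[...,0]<125)&(h[...,1]>100)).astype(np.uint8)
    n,l,st,ce=cv2.connectedComponentsWithStats(m)
    for i in range(1,n):
        if st[i,4]>15: print(c,st[i],ce[i].round(1),back(c,ce[i],.01).round(4))
    print("proj roll .569,-.14",proj(c,[[.569,-.14,.014]]))
# scene crop incl. roll, tee
a=ims["scene"]
cv2.imwrite("pics/sc2.png",cv2.resize(a[195:345,260:460],None,fx=4,fy=4,interpolation=cv2.INTER_CUBIC))
E
```

```text
[ 0.48394108 -0.04722198 -1.92635497  0.14981719] 0.31845948100090027 [np.float32(0.13884366), np.float32(0.17961583)]
top [36 59  6  8 23] [38.4 62.5] [0.91   0.6654 0.01  ]
top [239 163   7  14  84] [241.8 169.4] [0.6134 0.1364 0.01  ]
top [402 180   4  53 114] [403.8 206.1] [ 0.5116 -0.2636  0.01  ]
top [407 202   1  19  19] [407. 211.] [ 0.4992 -0.2709  0.01  ]
top [419 233  13   3  28] [424.5 234.2] [ 0.4411 -0.3104  0.01  ]
top [466 237  24   3  39] [476.7 237.7] [ 0.4298 -0.4368  0.01  ]
top [ 113  287   63   48 2200] [141.9 309.7] [0.2715 0.3834 0.01  ]
top [113 354  46  20 446] [136.2 366.6] [0.138  0.3952 0.01  ]
proj roll .569,-.14 [[353.01126088 184.00567103]]
scene [542   9  18   7  40] [551.6  11.8] [2.8864 0.8163 0.01  ]
scene [505  21  17   4  22] [512.8  22.7] [2.507 0.804 0.01 ]
scene [494  28   8  10  17] [499.   33.4] [2.2689 0.7273 0.01  ]
scene [532  59  18   7  30] [540.5  61. ] [2.0071 0.3942 0.01  ]
scene [502 101  13  10  24] [510.3 107.5] [1.4849 0.2013 0.01  ]
scene [554 113   6  10  34] [556.5 118.7] [1.5052 0.073  0.01  ]
scene [ 49 168  65  39 618] [ 84
[... 443 characters left out ...]
25 260] [101.4 228.7] [0.2971 0.3349 0.01  ]
scene [ 48 220  47  29 404] [ 66.9 234.3] [0.2395 0.3573 0.01  ]
scene [  0 226   8   7  20] [  4.2 228.9] [0.154  0.4501 0.01  ]
scene [545 231  15   8  46] [551.9 234.8] [ 0.9395 -0.2122  0.01  ]
scene [546 243  14  13  33] [553.5 247.8] [ 0.9015 -0.2353  0.01  ]
scene [ 59 249  12   7  26] [ 64.2 251.8] [0.2151 0.3049 0.01  ]
scene [524 261  15  11  18] [531. 266.] [ 0.8199 -0.2382  0.01  ]
scene [378 289  25  17 176] [390.7 295.1] [ 0.5754 -0.1381  0.01  ]
scene [487 338  19  15  53] [495.5 344.8] [ 0.6083 -0.3038  0.01  ]
scene [ 395  370   60   50 1076] [419.9 398.6] [ 0.4502 -0.296   0.01  ]
proj roll .569,-.14 [[389.12775373 295.38427311]]
```

View pics/sc2.png

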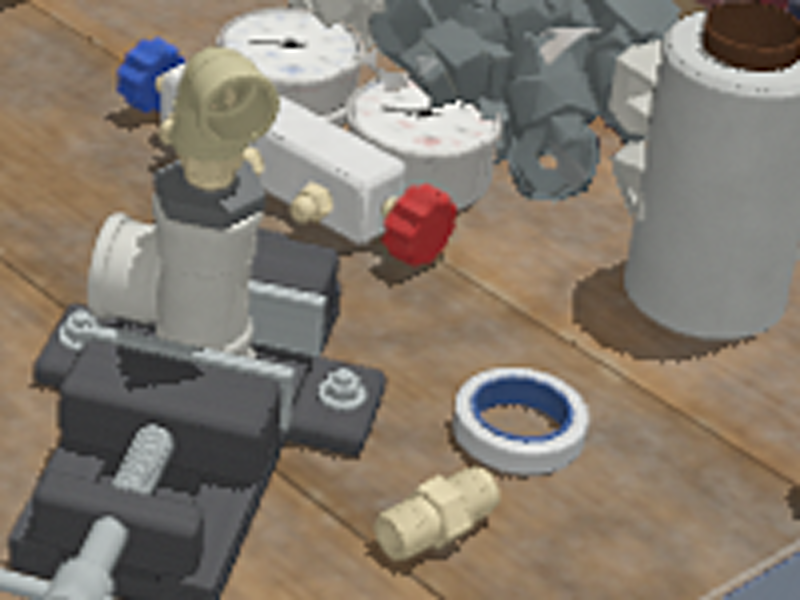

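```bash
python3 - <<'E'
from h import *
ax=np.array([.4825,-.0465]);psi=-1.915;b=np.radians(121.2)
e=np.array([np.cos(psi),np.sin(psi)]);f=np.array([np.cos(b),np.sin(b)])
P={"mouth_c":[*(ax+.032*e),.159],"mouth_top":[*(ax+.032*e),.174],"branch_c":[*(ax+.041*f),.059],"branch_top":[*(ax+.041*f),.0795],"hexbase":[*ax,.127],"axis0":[*ax,.046]}
for k,p in P.items():print(k,p[:2],"scenecrop",((proj("scene",[p])[0]-[260,195])*4+1.5).round(),"topcrop",((proj("top",[p])[0]-[220,100])*3.75+1.4).round())
# bolts in scene crop
for uv in((343,385),(80,322)):
    q=((np.array(uv)-1.5)/4+[260,195]);print(back("scene",q,.02),back("scene",q,.03))
for uv in((425,388),(285,480)):
    q=((np.array(uv)-1.4)/3.75+[220,100]);print("top",back("top",q,.02),back("top",q,.03))
E
```

```text
mouth_c [np.float64(0.4717016906721067), np.float64(-0.07662302301660862)] scenecrop [241. 109.] topcrop [441. 444.]
mouth_top [np.float64(0.4717016906721067), np.float64(-0.07662302301660862)] scenecrop [242.  73.] topcrop [445. 441.]
branch_c [np.float64(0.46126089261570163), np.float64(-0.011430065333419226)] scenecrop [100. 262.] topcrop [314. 478.]
branch_top [np.float64(0.46126089261570163), np.float64(-0.011430065333419226)] scenecrop [100. 220.] topcrop [316. 476.]
hexbase [np.float64(0.4825), np.float64(-0.0465)] scenecrop [204. 138.] topcrop [380. 432.]
axis0 [np.float64(0.4825), np.float64(-0.0465)] scenecrop [198. 310.] topcrop [367. 445.]
[ 0.51781991 -0.09368236  0.02      ] [ 0.50880814 -0.10186686  0.03      ]
[0.46240392 0.00263371 0.02      ] [ 0.45440117 -0.00730452  0.03      ]
top [ 0.52153527 -0.08785616  0.02      ] [ 0.52021026 -0.08647624  0.03      ]
top [0.46309742 0.00526258 0.02      ] [0.46239807 0.00564553 0.03      ]
```

The scene crop's mouth rim is centred near (241,108), as predicted (241,109), so z = 0.159 and the axis at about (0.483, -0.047) hold up. Before travelling I look at the whole scene for obstacles.

View pics/scene0.png

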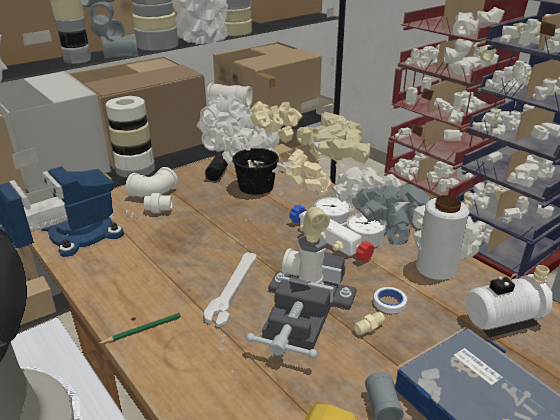

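View pics/top0.png

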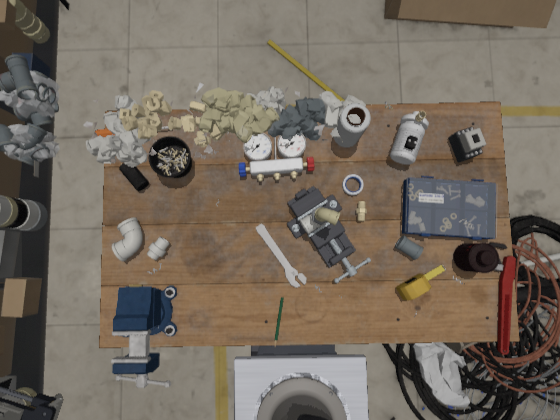

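Scene and top pictures: a blue bench vice, about 0.15 m tall, stands on the route at top (145,310). The area around the elbow, top (325,215), is free of tall things. I lift first, then travel.

>>> step_arm --commands '[{"translation": [0,0,-35],"roll": 0},{"translation": [0,0,-35],"roll": 0},{"translation": [-12,-10,0],"roll": 0},{"translation": [-27,-24,0],"roll": 0},{"translation": [-27,-24,0],"roll": 0},{"translation": [-27,-24,0],"roll": 0},{"translation": [-27,-24,0],"roll": 0},{"translation": [-27,-24,0],"roll": 0},{"translation": [-27,-24,0],"roll": 0},{"translation": [-27,-24,0],"roll": 0},{"translation": [-27,-24,0],"roll": 0},{"translation": [-27,-24,0],"roll": 0},{"translation": [-27,-24,0],"roll": 0},{"translation": [-27,-24,0],"roll": 0},{"translation": [-27,-24,0],"roll": 0},{"translation": [-27,-24,0],"roll": 0},{"translation": [-27,-24,0],"roll": 0},{"translation": [-27,-24,0],"roll": 0},{"translation": [-27,-24,0],"roll": 0},{"translation": [-15,-13,0],"roll": 0}]' --fingers 1

```text
time: 2.47
tool_pos: [0.4746, -0.0284, 0.2965]
tool_rot: [-3.141, 0.001, 2.835]
contact_force: [-0.1, 0.7, -0.0]
opening: 0.0919
grip_force: 0.0
```

>>> step_arm --commands '[{"translation": [0,0,0],"roll": 0.12},{"translation": [0,0,0],"roll": 0.12},{"translation": [0,0,0],"roll": 0.12},{"translation": [0,0,0],"roll": 0.12},{"translation": [0,0,0],"roll": 0.12},{"translation": [0,0,0],"roll": 0.12},{"translation": [0,0,0],"roll": 0.12},{"translation": [0,0,0],"roll": 0.12},{"translation": [0,0,0],"roll": 0.12},{"translation": [0,0,0],"roll": 0.12},{"translation": [0,0,0],"roll": 0.12},{"translation": [0,0,0],"roll": 0.12},{"translation": [0,0,0],"roll": 0.12},{"translation": [0,0,0],"roll": 0},{"translation": [0,0,0],"roll": 0}]'

```text
time: 3.72
tool_pos: [0.4732, -0.0252, 0.2967]
tool_rot: [3.142, -0.0, 1.28]
contact_force: [-0.6, -0.1, 0.2]
opening: 0.0919
grip_force: 0.0
```

>>> step_arm --commands '[{"translation": [-9,8,0],"roll": 0.02},{"translation": [-9,8,0],"roll": 0.02},{"translation": [0,0,30],"roll": 0},{"translation": [0,0,30],"roll": 0},{"translation": [0,0,30],"roll": 0},{"translation": [0,0,30],"roll": 0},{"translation": [0,0,15],"roll": 0},{"translation": [0,0,10],"roll": 0},{"translation": [0,0,10],"roll": 0},{"translation": [0,0,0],"roll": 0},{"translation": [0,0,0],"roll": 0},{"translation": [0,0,0],"roll": 0}]'

```text
time: 4.72
tool_pos: [0.4838, -0.0478, 0.1422]
tool_rot: [3.141, -0.0, 1.236]
contact_force: [0.2, 0.4, -0.4]
opening: 0.0918
grip_force: 0.0
```

```bash
python3 - <<'E'
from h import *
o=[]
for c,b in(("top",(280,170,380,270)),("scene",(260,180,360,280))):
    a=read_camera(c)[:,:,::-1];cv2.imwrite(f"pics/{c}1.png",a);o.append(cv2.resize(a[b[1]:b[3],b[0]:b[2]],(390,390),interpolation=2))
cv2.imwrite("pics/g1.png",np.hstack(o));s=observe();print(s["qpos"].round(3),s["torque"],s["tool_pos"],s["time"])
E
```

```text
[-0.256  0.361  1.753  0.     1.026  0.078] [-0.11893143  0.10322196 -0.01935133] [ 0.48374197 -0.04753077  0.14247803] 4.8167
```

View pics/g1.png

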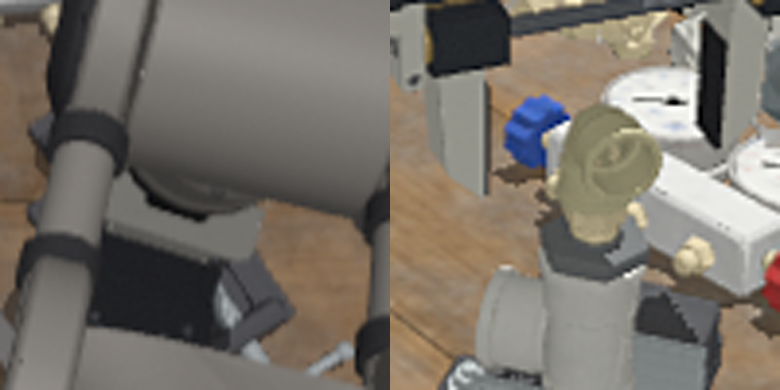

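The scene view shows the open fingers straddling the elbow, which spans (560..660,105..240). The top view is hidden by the arm. I close gently and read the centring error from the forces.

>>> step_arm --commands '[{"translation": [0,0,1],"roll": 0},{"translation": [0,0,0],"roll": 0},{"translation": [0,0,0],"roll": 0},{"translation": [0,0,0],"roll": 0},{"translation": [0,0,0],"roll": 0},{"translation": [0,0,0],"roll": 0},{"translation": [0,0,0],"roll": 0},{"translation": [0,0,0],"roll": 0},{"translation": [0,0,0],"roll": 0},{"translation": [0,0,0],"roll": 0},{"translation": [0,0,0],"roll": 0},{"translation": [0,0,0],"roll": 0}]' --fingers 0 --grip_force 8

```text
time: 5.82
tool_pos: [0.4833, -0.0472, 0.1407]
tool_rot: [3.141, -0.0, 1.237]
contact_force: [1.0, -0.1, 0.2]
opening: 0.028
grip_force: 7.8
```

```bash
cat > st.py <<'E'
from h import *
s=observe();y=s["tool_rot"][2];f=s["contact_force"]
print("t%.2f"%s["time"],s["tool_pos"].round(4),"yaw %.4f"%y,"q6 %.3f"%s["qpos"][5],"F",f.round(1),"tool x,y: %.1f %.1f"%(f[0]*np.cos(y)+f[1]*np.sin(y),f[0]*np.sin(y)-f[1]*np.cos(y)),"T",s["torque"].round(3),"op %.4f g %.1f"%(s["opening"],s["grip_force"]))
E
python3 st.py
```

```text
t5.82 [ 0.4833 -0.0472  0.1407] yaw 1.2368 q6 0.079 F [ 1.  -0.1  0.2] tool x,y: 0.3 1.0 T [-0.16  -0.075 -0.028] op 0.0280 g 7.8
```

>>> step_arm --commands '[{"translation": [0,0,0],"roll": 0},{"translation": [0,0,0],"roll": 0},{"translation": [0,0,0],"roll": 0},{"translation": [0,0,0],"roll": 0.04},{"translation": [0,0,0],"roll": 0.04},{"translation": [0,0,0],"roll": 0.04},{"translation": [0,0,0],"roll": 0.04},{"translation": [0,0,0],"roll": 0.04},{"translation": [0,0,0],"roll": 0}]' --grip_force 50

```text
time: 6.57
tool_pos: [0.4836, -0.0472, 0.1406]
tool_rot: [3.141, -0.0, 1.035]
contact_force: [3.5, -1.3, -3.7]
opening: 0.0261
grip_force: 49.0
```

```bash
python3 st.py
```

```text
t6.57 [ 0.4836 -0.0472  0.1406] yaw 1.0355 q6 0.280 F [ 3.5 -1.3 -3.7] tool x,y: 0.7 3.7 T [-0.213 -0.507 -0.046] op 0.0261 g 49.0
```

>>> step_arm --commands '[{"translation": [0,0,0],"roll": 0.05},{"translation": [0,0,0],"roll": 0.05},{"translation": [0,0,0],"roll": 0.05},{"translation": [0,0,0],"roll": 0.05},{"translation": [0,0,0],"roll": 0.05},{"translation": [0,0,0],"roll": 0.05},{"translation": [0,0,0.1],"roll": 0.05},{"translation": [0,0,0.1],"roll": 0.05}]'

```text
time: 7.23
tool_pos: [0.4842, -0.0475, 0.1406]
tool_rot: [3.14, -0.002, 0.636]
contact_force: [5.3, -1.9, -4.9]
opening: 0.0261
grip_force: 49.0
```

```bash
python3 st.py
```

```text
t7.23 [ 0.4842 -0.0475  0.1406] yaw 0.6359 q6 0.680 F [ 5.3 -1.9 -4.9] tool x,y: 3.1 4.7 T [-0.361 -0.852  0.083] op 0.0261 g 49.0
```

```bash
python3 - <<'E'
from h import *
a=read_camera("scene")[:,:,::-1];cv2.imwrite("pics/s2.png",cv2.resize(a[170:290,250:370],(600,600),interpolation=2))
E
```

```text
(no output)
```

View pics/s2.png

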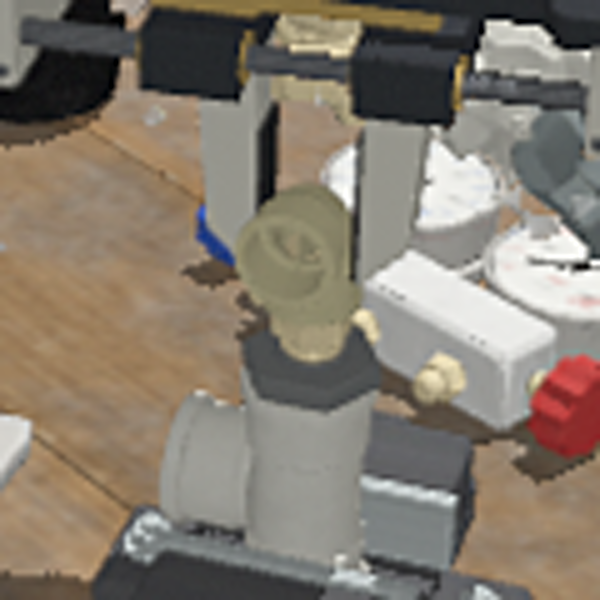

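The scene shows the mouth turned with the gripper; it is now at (290,255) and faces the left of the camera. I carry on in small steps with a small centring shift.

>>> step_arm --commands '[{"translation": [0.4,0.6,0],"roll": 0.05},{"translation": [0,0,0],"roll": 0.05},{"translation": [0,0,0.1],"roll": 0.05},{"translation": [0,0,0],"roll": 0.05},{"translation": [0,0,0],"roll": 0.05},{"translation": [0,0,0.1],"roll": 0.05},{"translation": [0,0,0],"roll": 0.05},{"translation": [0,0,0],"roll": 0.05}]'

```text
time: 7.95
tool_pos: [0.4848, -0.048, 0.1404]
tool_rot: [3.14, -0.002, 0.236]
contact_force: [5.1, -2.0, -4.7]
opening: 0.0263
grip_force: 49.0
```

```bash
python3 st.py
```

```text
t7.95 [ 0.4848 -0.048   0.1404] yaw 0.2359 q6 1.079 F [ 5.1 -2.  -4.7] tool x,y: 4.5 3.1 T [-0.584 -0.726  0.084] op 0.0263 g 49.0
```

>>> step_arm --commands '[{"translation": [0,0,0],"roll": 0.05},{"translation": [0,0,0],"roll": 0.05},{"translation": [0,0,0.1],"roll": 0.05},{"translation": [0,0,0],"roll": 0.05},{"translation": [0,0,0],"roll": 0.05},{"translation": [0,0,0.1],"roll": 0.05}]'

```text
time: 8.45
tool_pos: [0.4851, -0.0484, 0.1403]
tool_rot: [3.14, -0.003, -0.064]
contact_force: [6.1, -4.5, -4.6]
opening: 0.0263
grip_force: 49.1
```

```bash
python3 st.py
```

```text
t8.45 [ 0.4851 -0.0484  0.1403] yaw -0.0640 q6 1.379 F [ 6.1 -4.5 -4.6] tool x,y: 6.4 4.1 T [-0.857 -0.688  0.077] op 0.0263 g 49.1
```

>>> step_arm --commands '[{"translation": [0.7,0.5,0],"roll": 0.05},{"translation": [0,0,0],"roll": 0.05},{"translation": [0,0,0.1],"roll": 0.05},{"translation": [0,0,0],"roll": 0.05},{"translation": [0,0,0],"roll": 0.05}]'

```text
time: 8.87
tool_pos: [0.4853, -0.0489, 0.1402]
tool_rot: [3.14, -0.002, -0.314]
contact_force: [3.7, -4.7, -2.9]
opening: 0.0262
grip_force: 49.1
```

```bash
python3 st.py
```

```text
t8.87 [ 0.4853 -0.0489  0.1402] yaw -0.3140 q6 1.629 F [ 3.7 -4.7 -2.9] tool x,y: 5.0 3.3 T [-0.856 -0.504  0.074] op 0.0262 g 49.1
```

>>> step_arm --commands '[{"translation": [0,0,0],"roll": 0.03},{"translation": [0,0,0],"roll": 0.03}]'

```text
time: 9.03
tool_pos: [0.4853, -0.049, 0.1402]
tool_rot: [3.14, -0.002, -0.373]
contact_force: [3.8, -4.9, -3.4]
opening: 0.0263
grip_force: 49.1
```

```bash
python3 st.py
```

```text
t9.03 [ 0.4853 -0.049   0.1402] yaw -0.3731 q6 1.688 F [ 3.8 -4.9 -3.4] tool x,y: 5.4 3.2 T [-0.947 -0.409  0.061] op 0.0263 g 49.1
```

>>> step_arm --commands '[{"translation": [0,0,0],"roll": 0.03},{"translation": [0,0,0],"roll": 0.03}]'

```text
time: 9.2
tool_pos: [0.4853, -0.0491, 0.1401]
tool_rot: [3.14, -0.002, -0.433]
contact_force: [3.7, -5.1, -3.9]
opening: 0.0265
grip_force: 49.1
```

```bash
python3 st.py
```

```text
t9.20 [ 0.4853 -0.0491  0.1401] yaw -0.4330 q6 1.748 F [ 3.7 -5.1 -3.9] tool x,y: 5.5 3.0 T [-0.973 -0.48   0.057] op 0.0265 g 49.1
```

>>> step_arm --commands '[{"translation": [0,0,0],"roll": 0.03},{"translation": [0,0,0],"roll": 0.03}]'

```text
time: 9.37
tool_pos: [0.4852, -0.0492, 0.1401]
tool_rot: [3.14, -0.003, -0.492]
contact_force: [4.1, -5.4, -4.5]
opening: 0.0266
grip_force: 48.9
```

```bash
python3 st.py
```

```text
t9.37 [ 0.4852 -0.0492  0.1401] yaw -0.4924 q6 1.807 F [ 4.1 -5.4 -4.5] tool x,y: 6.2 2.9 T [-1.068 -0.407  0.277] op 0.0266 g 48.9
```

The thread has bitten, with the torque up from 0.06 to 0.28 at yaw ≈ -0.48. The end should lie near -0.97 to -1.03, so I go on finely.

>>> step_arm --commands '[{"translation": [0,0,0],"roll": 0.03},{"translation": [0,0,0],"roll": 0.03}]' --grip_force 60

```text
time: 9.53
tool_pos: [0.4852, -0.0493, 0.1401]
tool_rot: [3.14, -0.003, -0.552]
contact_force: [3.3, -7.3, -3.6]
opening: 0.026
grip_force: 58.8
```

```bash
python3 st.py
```

```text
t9.53 [ 0.4852 -0.0493  0.1401] yaw -0.5523 q6 1.867 F [ 3.3 -7.3 -3.6] tool x,y: 6.7 4.5 T [-1.15  -0.441  0.316] op 0.0260 g 58.8
```

>>> step_arm --commands '[{"translation": [0.4,0.3,0],"roll": 0.03},{"translation": [0,0,0],"roll": 0.03},{"translation": [0,0,0],"roll": 0.03}]'

```text
time: 9.78
tool_pos: [0.4852, -0.0495, 0.1401]
tool_rot: [3.141, -0.002, -0.642]
contact_force: [2.8, -5.8, -2.8]
opening: 0.0261
grip_force: 58.8
```

```bash
python3 st.py
```

```text
t9.78 [ 0.4852 -0.0495  0.1401] yaw -0.6423 q6 1.956 F [ 2.8 -5.8 -2.8] tool x,y: 5.7 3.0 T [-0.992 -0.307  0.332] op 0.0261 g 58.8
```

>>> step_arm --commands '[{"translation": [0,0,0],"roll": 0.03},{"translation": [0,0,0],"roll": 0.03},{"translation": [0,0,0],"roll": 0.03}]'

```text
time: 10.03
tool_pos: [0.4852, -0.0497, 0.1401]
tool_rot: [3.14, -0.002, -0.732]
contact_force: [2.5, -6.2, -2.7]
opening: 0.0257
grip_force: 58.8
```

```bash
python3 st.py
```

```text
t10.03 [ 0.4852 -0.0497  0.1401] yaw -0.7322 q6 2.046 F [ 2.5 -6.2 -2.7] tool x,y: 6.0 3.0 T [-1.051 -0.305  0.372] op 0.0257 g 58.8
```

>>> step_arm --commands '[{"translation": [0,0,0],"roll": 0.03},{"translation": [0,0,0],"roll": 0.03},{"translation": [0,0,0],"roll": 0}]'

```text
time: 10.28
tool_pos: [0.4851, -0.0497, 0.1401]
tool_rot: [3.141, -0.003, -0.792]
contact_force: [2.1, -6.7, -3.0]
opening: 0.026
grip_force: 58.8
```

```bash
python3 st.py; python3 - <<'E'
from h import *
a=read_camera("scene")[:,:,::-1];cv2.imwrite("pics/s3raw.png",a);cv2.imwrite("pics/s3.png",cv2.resize(a[170:290,250:370],(600,600),interpolation=2))
E
```

```text
t10.28 [ 0.4851 -0.0497  0.1401] yaw -0.7923 q6 2.106 F [ 2.1 -6.7 -3. ] tool x,y: 6.2 3.2 T [-1.123 -0.244  0.338] op 0.0260 g 58.8
```

View pics/s3.png

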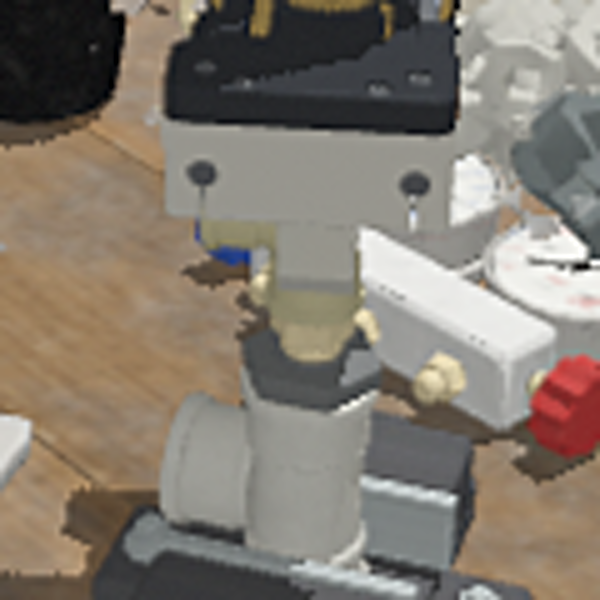

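The scene shows the finger on the near side with the level leg pointing left, at (235,235), towards the branch side. I go to -0.93, then release, rise and measure from above before the last bit.

>>> step_arm --commands '[{"translation": [0,0,0],"roll": 0.03},{"translation": [0,0,0],"roll": 0.03},{"translation": [0,0,0],"roll": 0.03},{"translation": [0,0,0],"roll": 0.03}]'

```text
time: 10.67
tool_pos: [0.485, -0.0499, 0.1401]
tool_rot: [3.14, -0.003, -0.912]
contact_force: [2.4, -7.0, -2.5]
opening: 0.026
grip_force: 58.8
```

```bash
python3 st.py
```

```text
t10.67 [ 0.485  -0.0499  0.1401] yaw -0.9119 q6 2.226 F [ 2.4 -7.  -2.5] tool x,y: 7.0 2.4 T [-1.308 -0.151  0.436] op 0.0260 g 58.8
```

>>> step_arm --commands '[{"translation": [0,0,0],"roll": 0.02},{"translation": [0,0,0],"roll": 0},{"translation": [0,0,0],"roll": 0}]'

```text
time: 10.92
tool_pos: [0.485, -0.0499, 0.1401]
tool_rot: [3.14, -0.003, -0.931]
contact_force: [2.1, -7.5, -3.3]
opening: 0.026
grip_force: 58.8
```

```bash
python3 st.py
```

```text
t10.92 [ 0.485  -0.0499  0.1401] yaw -0.9307 q6 2.245 F [ 2.1 -7.5 -3.3] tool x,y: 7.2 2.8 T [-1.215 -0.17   0.348] op 0.0260 g 58.8
```

>>> step_arm --commands '[{"translation": [0,0,0],"roll": 0},{"translation": [0,0,0],"roll": 0},{"translation": [0,0,0],"roll": 0},{"translation": [0,0,0],"roll": 0},{"translation": [0,0,0],"roll": 0},{"translation": [0,0,0],"roll": 0},{"translation": [0,0,0],"roll": 0},{"translation": [0,0,0],"roll": 0},{"translation": [0,0,-15],"roll": 0},{"translation": [0,0,-30],"roll": 0},{"translation": [0,0,-30],"roll": 0},{"translation": [0,0,-30],"roll": 0}]' --fingers 1

```text
time: 11.92
tool_pos: [0.4843, -0.0482, 0.2461]
tool_rot: [3.141, 0.001, -0.933]
contact_force: [0.7, 0.5, -0.3]
opening: 0.0915
grip_force: 0.0
```

```bash
python3 st.py
```

```text
t11.92 [ 0.4843 -0.0482  0.2461] yaw -0.9331 q6 2.247 F [ 0.7  0.5 -0.3] tool x,y: 0.0 -0.9 T [0.021 0.139 0.032] op 0.0915 g 0.0
```

>>> step_arm --commands '[{"translation": [0,0,-30],"roll": 0},{"translation": [-15,-3,-20],"roll": 0},{"translation": [-28,-6,0],"roll": 0},{"translation": [-28,-6,0],"roll": 0},{"translation": [-28,-6,0],"roll": 0},{"translation": [-28,-6,0],"roll": 0},{"translation": [-28,-6,0],"roll": 0},{"translation": [-28,-6,0],"roll": 0},{"translation": [-28,-6,0],"roll": 0},{"translation": [-28,-6,0],"roll": 0},{"translation": [-28,-6,0],"roll": 0},{"translation": [-28,-6,0],"roll": 0},{"translation": [-28,-6,0],"roll": 0},{"translation": [-28,-6,0],"roll": 0}]'

```text
time: 13.08
tool_pos: [0.3351, 0.2795, 0.2951]
tool_rot: [-3.141, 0.0, -0.933]
contact_force: [0.8, 0.4, 0.1]
opening: 0.0917
grip_force: 0.0
```

```bash
python3 st.py; python3 - <<'E'
from fit import *
a=read_camera("top")[:,:,::-1].copy();b=read_camera("scene")[:,:,::-1].copy()
cv2.imwrite("pics/t4raw.png",a);cv2.imwrite("pics/s4raw.png",b)
A=cv2.resize(a[180:260,275:355],(400,400),interpolation=2);C=cv2.resize(b[195:275,275:355],(400,400),interpolation=2)
cv2.imwrite("pics/p4.png",np.hstack([A,C]))
B={"top":(300,200,345,240)}
n=None
for p0 in([.483,-.047,2.05],):
    p,f,M=fit({"top":a},p0,B,("top",));print(p,f)
# fixed axis from both fits
x0,y0,x1,y1=295,190,345,240
g=cv2.resize(cv2.cvtColor(a[y0:y1,x0:x1],cv2.COLOR_BGR2GRAY),None,fx=4,fy=4,interpolation=cv2.INTER_CUBIC)
for l in cv2.createLineSegmentDetector().detect(g)[0][:,0]:
    q=(l+.5)/4-.5+np.array([x0,y0]*2)
    if np.hypot(*(q[2:]-q[:2]))<7: continue
    for z in(.046,.159):
        P,Q=back("top",q[:2],z),back("top",q[2:],z);print(((q-[275,180]*2)*5).round(),z,"%.1f"%(np.degrees(np.arctan2(*(Q-P)[1::-1]))%180),end=" | ")
    print()
E
```

```text
t13.08 [0.3351 0.2795 0.2951] yaw -0.9331 q6 3.023 F [0.8 0.4 0.1] tool x,y: 0.2 -0.9 T [ 0.06   0.134 -0.02 ] op 0.0917 g 0.0
[ 0.48221865 -0.04512026  2.10415209] 0.22093023359775543
[224. 114. 113. 186.] 0.046 121.7 | [224. 114. 113. 186.] 0.159 121.7 | 
[255.  95. 225. 114.] 0.046 121.4 | [255.  95. 225. 114.] 0.159 121.4 | 
[225. 129. 261. 108.] 0.046 118.4 | [225. 129. 261. 108.] 0.159 118.4 | 
[266. 221. 307. 195.] 0.046 122.0 | [266. 221. 307. 195.] 0.159 122.0 | 
[124. 197. 140. 237.] 0.046 20.4 | [124. 197. 140. 237.] 0.159 20.4 | 
[160. 175. 197. 229.] 0.046 31.9 | [160. 175. 197. 229.] 0.159 31.9 | 
[138. 238. 163. 267.] 0.046 38.8 | [138. 238. 163. 267.] 0.159 38.8 | 
[196. 266. 236. 239.] 0.046 122.3 | [196. 266. 236. 239.] 0.159 122.3 | 
[156.  72. 107. 104.] 0.046 121.4 | [156.  72. 107. 104.] 0.159 121.4 | 
[113.  88. 149.  65.] 0.046 121.2 | [113.  88. 149.  65.] 0.159 121.2 | 
[293. 286. 333. 259.] 0.046 122.7 | [293. 286. 333. 259.] 0.159 122.7 |
```

View pics/p4.png

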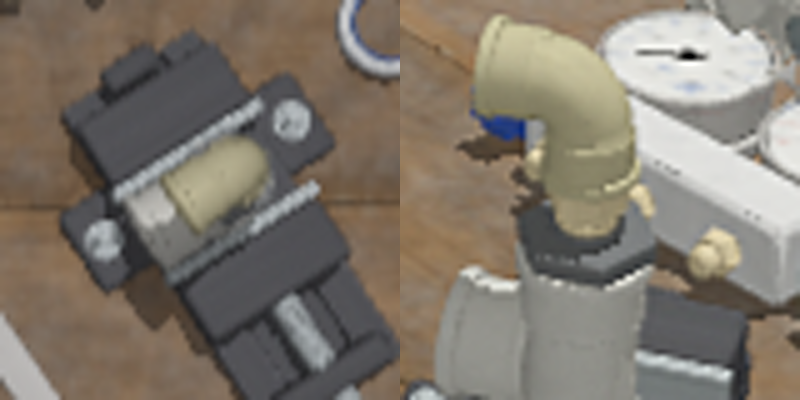

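The top crop shows the elbow from its mouth rim at (178,202) to the bend at (265,150), almost along the jaw edges. The scene crop shows the mouth at (495,65), above the branch mouth at (460,335). It's close, so I refine the angle with a proper bend model over both poses and both cameras.

```bash
cat > fit2.py <<'E'
from h import *
from scipy.optimize import minimize
t=np.linspace(0,2*np.pi,32,endpoint=False)
def rings(rb,rc,Lc,Rb):
    st=[(.032,0,0,rc),(.032-Lc,0,0,rc),None,(.032-Lc,0,0,rb)]
    for a in np.linspace(0,np.pi/2,7): st.append((Rb-Rb*np.sin(a),-Rb+Rb*np.cos(a),a,rb))
    st+=[(0,-.032+Lc,np.pi/2,rb),None,(0,-.032+Lc,np.pi/2,rc),(0,-.032,np.pi/2,rc)]
    out=[]
    for s in st:
        if s is None: out.append(None);continue
        x,z,a,r=s  # tangent (cos a,0,sin a) ; radial: y and (-sin a,0,cos a)
        out.append(np.c_[x-r*np.sin(t)*np.sin(a),r*np.cos(t),z+r*np.sin(t)*np.cos(a)])
    return out
def sil(c,x,y,psi,z,off,shp,box,s=8):
    u0,v0,u1,v1=box;m=np.zeros(((v1-v0)*s,(u1-u0)*s),np.uint8)
    C,S=np.cos(psi),np.sin(psi);R=np.array([[C,-S,0],[S,C,0],[0,0,1]])
    prev=None
    for r in rings(*shp):
        q=None if r is None else ((proj(c,r@R.T+[x,y,z])+off+.5-[u0,v0])*s)
        if prev is not None and q is not None:
            cv2.fillConvexPoly(m,cv2.convexHull(np.vstack([prev,q]).astype(np.float32)).round().astype(int),1)
        prev=q
    return cv2.resize(m.astype(np.float32),(u1-u0,v1-v0),interpolation=cv2.INTER_AREA)
def mask(im,box):
    u0,v0,u1,v1=box;h=cv2.cvtColor(np.ascontiguousarray(im[v0:v1,u0:u1]),cv2.COLOR_BGR2HSV)
    m=((h[...,0]>19)&(h[...,0]<34)&(h[...,1]>35)).astype(np.uint8)
    n,l,st,_=cv2.connectedComponentsWithStats(m);return (l==1+np.argmax(st[1:,4])).astype(np.float32)
E
cat > run2.py <<'E'
from fit2 import *
import sys
F=[("top","pics/top0.png",(305,195,348,235),0),("scene","pics/scene0.png",(296,200,336,230),0),
   ("top","pics/t4raw.png",(300,198,335,236),1),("scene","pics/s4raw.png",(285,193,330,229),1)]
F=[(c,mask(cv2.imread(f),b),b,i) for c,f,b,i in F]
# q: x,y(mm), psi0,psi1, offs top(2) offs scene(2), rb,rc,Lc,Rb (mm)
def unpack(q):return q[0]/1e3,q[1]/1e3,q[2:4],{"top":(0,0),"scene":q[4:6]},q[6:10]/1e3
def cost(q,full=False):
    x,y,ps,off,shp=unpack(q);e=[]
    for c,M,b,i in F:
        e.append(np.abs(sil(c,x,y,ps[i],.159-.0008*i,off[c],shp,b)-M).sum())
    return e if full else sum(e)
q=np.array([483,-47,-1.906,2.17,1,1,14,15,8,17.]);d=np.array([3,3,.1,.1,2,2,1,1,2,3.])
for k in range(3):
    r=minimize(cost,q,method="Nelder-Mead",options=dict(maxfev=900,initial_simplex=np.vstack([q,q+np.diag(d)])));q=r.x;d=-d*.6
print(q.round(3),r.fun,cost(q,True),[M.sum() for _,M,_,_ in F]);np.save("q.npy",q)
for i in(2,3):
    w=[]
    for dd in np.arange(-.12,.121,.03):
        p=q.copy();p[i]+=dd;e=cost(p,True);w.append([round(float(e[0 if i==2 else 2]),1),round(float(e[1 if i==2 else 3]),1)])
    print("scan psi",i-2,w)
print("turn",(q[2]-q[3])%(2*np.pi))
E
time python3 run2.py
```

```text
[ 4.83743e+02 -4.65490e+01 -1.99500e+00  2.12700e+00  9.35000e-01
  4.40000e-02  1.34060e+01  1.45440e+01  9.30700e+00  1.94410e+01] 127.28125 [np.float32(20.15625), np.float32(39.8125), np.float32(21.984375), np.float32(45.328125)] [np.float32(306.0), np.float32(512.0), np.float32(258.0), np.float32(688.0)]
scan psi 0 [[42.7, 64.2], [36.3, 55.1], [29.8, 47.9], [24.5, 42.3], [20.2, 39.8], [22.1, 47.7], [27.1, 58.0], [34.3, 68.2], [42.1, 79.1]]
scan psi 1 [[42.1, 63.6], [35.9, 56.3], [30.2, 49.8], [25.5, 46.1], [22.0, 45.3], [23.4, 48.9], [28.4, 53.9], [33.8, 60.3], [40.3, 67.9]]
turn 2.1613169812195956
real	0m12.587s
user	0m12.504s
sys	0m0.385s
```

```bash
cat > run3.py <<'E'
from fit2 import *
import sys
q=np.load("q.npy")
F={"top":("pics/%s.png"%sys.argv[1],(300,198,335,236)),"scene":("pics/%s.png"%sys.argv[2],(285,193,330,229))}
for c,(f,b) in F.items():
    im=cv2.imread(f);M=mask(im,b);o=[]
    for sh in(0,.0005):
        fn=lambda v:np.abs(sil(c,q[0]/1e3,q[1]/1e3,v[0],.1582,v[1:3],(q[6:10]/1e3+sh),b,16)-M).sum()
        best=min((minimize(fn,[s,*((0,0) if c=="top" else q[4:6])],method="Nelder-Mead",options=dict(initial_simplex=np.array([s,*((0,0) if c=="top" else q[4:6])])+np.array([[0,0,0],[.08,0,0],[0,.7,0],[0,0,.7]]))) for s in(2.06,2.12,2.18)),key=lambda r:r.fun)
        o.append((best.x.round(3),round(float(best.fun),1)))
    print(c,"psi",o)
    box=(280,180,360,262) if c=="top" else (262,255,360,345)
    x0,y0,x1,y1=box;g=cv2.resize(cv2.cvtColor(im[y0:y1,x0:x1],cv2.COLOR_BGR2GRAY),None,fx=4,fy=4,interpolation=2)
    for l in cv2.createLineSegmentDetector().detect(g)[0][:,0]:
        p=(l+.5)/4-.5+np.array([x0,y0]*2);n=np.hypot(*(p[2:]-p[:2]))
        P,Q=back(c,p[:2],.046),back(c,p[2:],.046);a=np.degrees(np.arctan2(*(Q-P)[1::-1]))%90
        if n>14 and 26<a<37: print("  line len %.0f"%n,p.round(0),"%.1f"%a,"branch rad %.3f"%np.radians(a+90))
E
python3 run3.py t4raw s4raw
```

```text
top psi [(array([ 2.144,  0.217, -0.274]), 18.3), (array([ 2.16,  0.05, -0.28]), 23.0)]
  line len 26 [320. 203. 298. 217.] 31.7 branch rad 2.124
  line len 14 [288. 261. 280. 250.] 33.3 branch rad 2.151
scene psi [(array([ 2.194,  0.913, -0.613]), 43.0), (array([ 2.159,  0.919, -0.158]), 50.1)]
  line len 20 [341. 269. 321. 264.] 31.6 branch rad 2.122
  line len 26 [328. 312. 318. 336.] 31.4 branch rad 2.118
  line len 19 [322. 267. 340. 271.] 30.9 branch rad 2.109
  line len 19 [323. 280. 342. 284.] 32.0 branch rad 2.129
  line len 20 [312. 285. 332. 289.] 31.8 branch rad 2.125
```

The branch measures 2.122 rad, consistent in both cameras. The elbow is at about 2.15, which leaves about 0.03 rad and agrees with the torque reading of taper ≈ 0.46. I go back for that last bit.

>>> step_arm --commands '[{"translation": [15,3,0],"roll": 0.017},{"translation": [28,6,0],"roll": 0},{"translation": [28,6,0],"roll": 0},{"translation": [28,6,0],"roll": 0},{"translation": [28,6,0],"roll": 0},{"translation": [28,6,0],"roll": 0},{"translation": [28,6,0],"roll": 0},{"translation": [28,6,0],"roll": 0},{"translation": [28,6,0],"roll": 0},{"translation": [28,6,0],"roll": 0},{"translation": [28,6,0],"roll": 0},{"translation": [28,6,0],"roll": 0},{"translation": [28,6,0],"roll": 0},{"translation": [0,0,30],"roll": 0},{"translation": [0,0,30],"roll": 0},{"translation": [0,0,0],"roll": 0},{"translation": [0,0,0],"roll": 0}]'

```text
time: 14.6
tool_pos: [0.4784, -0.0513, 0.2344]
tool_rot: [3.139, 0.003, -0.951]
contact_force: [-0.1, -0.2, 0.6]
opening: 0.092
grip_force: 0.0
```

```bash
python3 st.py
```

```text
t14.60 [ 0.4784 -0.0513  0.2344] yaw -0.9509 q6 2.256 F [-0.1 -0.2  0.6] tool x,y: 0.1 0.2 T [ 0.066  0.18  -0.014] op 0.0920 g 0.0
```

>>> step_arm --commands '[{"translation": [2.7,-6,0],"roll": 0},{"translation": [0,0,30],"roll": 0},{"translation": [0,0,30],"roll": 0},{"translation": [0,0,20],"roll": 0},{"translation": [0,0,14],"roll": 0},{"translation": [0,0,0],"roll": 0},{"translation": [0,0,0],"roll": 0},{"translation": [0,0,0],"roll": 0}]'

```text
time: 15.27
tool_pos: [0.4874, -0.0496, 0.143]
tool_rot: [-3.139, -0.003, -0.95]
contact_force: [-0.5, -0.2, -0.6]
opening: 0.092
grip_force: 0.0
```

```bash
python3 st.py
```

```text
t15.27 [ 0.4874 -0.0496  0.143 ] yaw -0.9497 q6 2.262 F [-0.5 -0.2 -0.6] tool x,y: -0.1 0.6 T [ 0.082  0.176 -0.029] op 0.0920 g 0.0
```

>>> step_arm --commands '[{"translation": [0,0,0],"roll": 0},{"translation": [0,0,0],"roll": 0},{"translation": [0,0,0],"roll": 0},{"translation": [0,0,0],"roll": 0},{"translation": [0,0,0],"roll": 0},{"translation": [0,0,0],"roll": 0},{"translation": [0,0,0],"roll": 0},{"translation": [0,0,0],"roll": 0},{"translation": [0,0,0],"roll": 0},{"translation": [0,0,0],"roll": 0},{"translation": [0,0,0],"roll": 0}]' --fingers 0 --grip_force 10

```text
time: 16.18
tool_pos: [0.485, -0.0498, 0.1409]
tool_rot: [3.14, 0.001, -0.95]
contact_force: [-0.7, -2.5, 2.0]
opening: 0.0278
grip_force: 10.0
```

```bash
python3 st.py
```

```text
t16.18 [ 0.485  -0.0498  0.1409] yaw -0.9498 q6 2.262 F [-0.7 -2.5  2. ] tool x,y: 1.6 2.0 T [-0.403  0.655  0.021] op 0.0278 g 10.0
```

Seated without twist. Now full grip, then tiny steps.

>>> step_arm --commands '[{"translation": [0,0,0],"roll": 0},{"translation": [0,0,0],"roll": 0},{"translation": [0,0,0],"roll": 0}]' --grip_force 60

```text
time: 16.43
tool_pos: [0.4851, -0.0498, 0.1409]
tool_rot: [3.14, 0.001, -0.95]
contact_force: [-4.0, -3.9, 2.1]
opening: 0.026
grip_force: 59.4
```

```bash
python3 st.py
```

```text
t16.43 [ 0.4851 -0.0498  0.1409] yaw -0.9503 q6 2.262 F [-4.  -3.9  2.1] tool x,y: 0.9 5.5 T [-0.588  0.894 -0.01 ] op 0.0260 g 59.4
```

>>> step_arm --commands '[{"translation": [0,0,0],"roll": 0.01}]'

```text
time: 16.52
tool_pos: [0.485, -0.0498, 0.1409]
tool_rot: [3.14, 0.001, -0.96]
contact_force: [-4.4, -3.6, 1.4]
opening: 0.0258
grip_force: 59.4
```

```bash
python3 st.py
```

```text
t16.52 [ 0.485  -0.0498  0.1409] yaw -0.9600 q6 2.272 F [-4.4 -3.6  1.4] tool x,y: 0.4 5.7 T [-0.632  0.963  0.128] op 0.0258 g 59.4
```

>>> step_arm --commands '[{"translation": [0,0,0],"roll": 0.01}]'

```text
time: 16.6
tool_pos: [0.485, -0.0499, 0.1409]
tool_rot: [3.14, 0.0, -0.97]
contact_force: [-5.1, -3.8, 2.5]
opening: 0.0259
grip_force: 59.5
```

```bash
python3 st.py
```

```text
t16.60 [ 0.485  -0.0499  0.1409] yaw -0.9701 q6 2.282 F [-5.1 -3.8  2.5] tool x,y: 0.2 6.3 T [-0.637  1.01   0.248] op 0.0259 g 59.5
```

>>> step_arm --commands '[{"translation": [0,0,0],"roll": 0.01}]'

```text
time: 16.68
tool_pos: [0.4849, -0.0499, 0.1409]
tool_rot: [3.14, 0.0, -0.98]
contact_force: [-4.7, -4.2, 2.1]
opening: 0.0258
grip_force: 59.7
```

```bash
python3 st.py
```

```text
t16.68 [ 0.4849 -0.0499  0.1409] yaw -0.9796 q6 2.292 F [-4.7 -4.2  2.1] tool x,y: 0.9 6.2 T [-0.634  0.962  0.479] op 0.0258 g 59.7
```

>>> step_arm --commands '[{"translation": [0,0,0],"roll": 0.01}]'

```text
time: 16.77
tool_pos: [0.4849, -0.0499, 0.1409]
tool_rot: [3.14, 0.0, -0.99]
contact_force: [-5.0, -4.7, 2.2]
opening: 0.0259
grip_force: 59.7
```

```bash
python3 st.py
```

```text
t16.77 [ 0.4849 -0.0499  0.1409] yaw -0.9895 q6 2.302 F [-5.  -4.7  2.2] tool x,y: 1.2 6.8 T [-0.652  0.959  0.468] op 0.0259 g 59.7
```

>>> step_arm --commands '[{"translation": [0,0,0],"roll": 0.01}]'

```text
time: 16.85
tool_pos: [0.4849, -0.0499, 0.1409]
tool_rot: [3.139, 0.0, -0.999]
contact_force: [-4.4, -5.1, 1.6]
opening: 0.0257
grip_force: 59.7
```

```bash
python3 st.py
```

```text
t16.85 [ 0.4849 -0.0499  0.1409] yaw -0.9995 q6 2.312 F [-4.4 -5.1  1.6] tool x,y: 1.9 6.4 T [-0.634  0.981  0.473] op 0.0257 g 59.7
```

The torque plateaus at 0.47 and the elbow has moved about 0.02 rad more, putting the taper at about 0.48 to 0.5. I unload, release and check.

>>> step_arm --commands '[{"translation": [0,0,0],"roll": 0},{"translation": [0,0,0],"roll": 0},{"translation": [0,0,0],"roll": 0},{"translation": [0,0,0],"roll": 0},{"translation": [0,0,0],"roll": 0},{"translation": [0,0,0],"roll": 0},{"translation": [0,0,0],"roll": 0},{"translation": [0,0,0],"roll": 0},{"translation": [0,0,-15],"roll": 0},{"translation": [0,0,-30],"roll": 0},{"translation": [0,0,-30],"roll": 0},{"translation": [0,0,-35],"roll": 0},{"translation": [0,0,-35],"roll": 0}]' --fingers 1

```text
time: 17.93
tool_pos: [0.4853, -0.0493, 0.2874]
tool_rot: [3.141, 0.001, -1.0]
contact_force: [1.4, -0.9, -0.9]
opening: 0.0917
grip_force: 0.0
```

>>> step_arm --commands '[{"translation": [-15,-3,0],"roll": 0},{"translation": [-28,-6,0],"roll": 0},{"translation": [-28,-6,0],"roll": 0},{"translation": [-28,-6,0],"roll": 0},{"translation": [-28,-6,0],"roll": 0},{"translation": [-28,-6,0],"roll": 0},{"translation": [-28,-6,0],"roll": 0},{"translation": [-28,-6,0],"roll": 0},{"translation": [-28,-6,0],"roll": 0},{"translation": [-28,-6,0],"roll": 0},{"translation": [-28,-6,0],"roll": 0},{"translation": [-28,-6,0],"roll": 0},{"translation": [0,0,0],"roll": 0}]'

```text
time: 19.02
tool_pos: [0.3676, 0.2631, 0.2861]
tool_rot: [-3.141, 0.002, -0.996]
contact_force: [-0.0, 0.1, -0.9]
opening: 0.0917
grip_force: 0.0
```

```bash
python3 st.py; python3 - <<'E'
from h import *
for c,n in(("top","t5raw"),("scene","s5raw")): cv2.imwrite(f"pics/{n}.png",read_camera(c)[:,:,::-1])
for c in ("top","scene"):
    d=cv2.absdiff(cv2.imread("pics/%s4raw.png"%c[0]),cv2.imread("pics/%s5raw.png"%c[0])).max(2);b=(300,198,335,236) if c=="top" else (285,193,330,229);print(c,(d[b[1]:b[3],b[0]:b[2]]>25).sum())
E
python3 run3.py t5raw s5raw | grep psi
```

```text
t19.02 [0.3676 0.2631 0.2861] yaw -0.9963 q6 3.017 F [-0.   0.1 -0.9] tool x,y: -0.1 -0.0 T [0.024 0.176 0.006] op 0.0917 g 0.0
top 2
scene 3
top psi [(array([ 2.131,  0.196, -0.306]), 18.9), (array([ 2.148,  0.028, -0.257]), 23.9)]
scene psi [(array([ 2.179,  0.782, -0.584]), 43.1), (array([ 2.153,  0.782, -0.329]), 48.9)]
```

```bash
python3 -c "
from cell import *
print(hand_in())"
```

```text
the job is handed in; nothing more can be done
None
```

I screwed the elbow in past the bite until its mouth measured about 0.01–0.03 rad short of the branch direction by the top camera (up to about 0.06 by the less certain scene camera) and, by these measurements, not past it, then let go and handed the job in at about 19 s; the tape roll, nipple and spanner were never touched.

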